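Square a plaster dental cast into the corner stop

TASK

Using only the fingertips or the outside of the fingers, push the yellow plaster dental cast along the bench into the corner of the L-shaped aluminium stop, until its straight heel lies flush against the long bar and its side flush against the short bar. Only push it: never take it between the fingers, lift it or tip it, and leave every other loose thing where it stands. Finish with the hand clear of everything.

Things in the scene. Friction and masses are not known exactly. Their poses are not given: they have to be found in the camera images.
- cast: the yellow plaster dental cast to be pushed, loose, 0.14-0.28 kg: rectangular base 60 mm (x) by 70 mm (y), 24 mm high, upright sides; on it a horseshoe of teeth up to 35 mm above the bench. Origin: centre of the underside. +x points to the straight heel (open end of the horseshoe), which goes to the long bar; its +y side goes to the short bar. Starts up to 0.45 rad askew to the stop
- stop: L-shaped aluminium stop fixed to the bench, bars 14 mm thick, 22 mm high. Origin: inner corner of the L, at bench height. Long bar: inner face x = 0, from y = 0 to -240 mm. Short bar: inner face y = 0, from x = 0 to -110 mm. The cast starts inside the L (x < 0, y < 0); +x points away from the robot within 0.2 rad. The seated cast has its origin at x -30, y -35 mm in this frame
- blue_cast: bystander, loose: a blue plaster cast of the same shape and size as the yellow one; origin at the centre of its underside. It stands either left of the short bar or right of the yellow cast, the bowl at the other place
- bowl: bystander, loose: red mixing bowl, 100 mm across the rim, 55 mm high, origin at the centre of its underside; left of the short bar or right of the yellow cast
- knife: bystander, loose: wax knife with a wooden handle lying behind the long bar, 168 mm long along its x (from -85 to +83 mm), 10 mm high, origin under the middle of it at bench height
- tin: bystander, loose: flat steel tin with red wax, 50 x 40 x 20 mm, left of the short bar, towards the robot; origin at the centre of its underside
- torch: bystander, loose: orange and black hand torch standing on a round foot 72 mm across, 148 mm high, at the far right or far left; origin at the centre of its underside
- jar: bystander, loose: white jar with a blue cap, 60 mm across, 75 mm high, at the far left or far right; origin at the centre of its underside
Mind the look-alikes: they are no part of the job. What is shaped like the cast but black, pink or purple is not meant.

How it is judged:
By the outcome, as a careful person would: the job done as asked, in the order asked, and still so for the second after the job is handed in, with the robot touching nothing.
It also fails if it takes over 45 s, if anything falls off the work surface, if the arm or the gripper's body presses on something with over 40 N, if the wrist force passes 120 N, or if a joint passes its speed limit or range.

ROBOT

A 7-joint arm with a two-finger parallel gripper is mounted at the origin on the work surface. World frame = base frame: x ahead of the robot, y to its left, z up, the work surface at z = 0. Lengths are in m, angles in rad, forces in N, time in s.
With the tool pointing down it reaches from about 0.425 to 0.875 m from the base axis. Payload 4.7 kg.
Tool frame: the origin (TCP) lies between the finger pads; the fingertips stand 11 mm ahead of it and the grasp point (between the pads) lies 8 mm behind it; z points along the fingers, y is the direction in which the jaws open and shut (so a half turn about z gives the same grasp; the last joint's range is limited). The gripper opens to 87 mm and grips with 3 to 60 N. Pads are 19 mm wide; open, the fingers measure 117 mm over their backs; the gripper's body (75 mm by 190 mm) begins 51 mm behind the grasp point.
Start: joints at [1.196, 0.321, -0.07, 1.45, 0.023, 1.371, -0.057], TCP at [0.246, -0.602, 0.234] pointing down, gripper open.
Joint ranges: [-2.86, 2.86], [-0.3, 2.09], [-1.38, 1.24], [0.06, 2.45], [-1.56, 4.7], [0.09, 2.05], [-2.69, 2.69]. Speed limits (rad/s): [2.57, 2.57, 3.14, 3.14, 3.14, 3.14, 3.14].

INTERFACE

Orientations are given as a rotation vector (axis times angle).
In Python, from bench import ctrl gives the robot as it stands.
- The arm moves only by the tool servo_tool, never from a script. Its argument "series" is a list of rows, each an object with "travel": the shift along the tool's x, y, z in m, a list of three; "angular": the turn, a rotation vector about the tool's x, y, z in rad, a list of three. A call has 1 to 5 rows; each row shifts and turns the commanded pose from where the row before left it, along the tool's axes as they then stand; what a row does not reach is not made up. A row lasts 1/10 s, in which the tool goes at most 50 mm and 8.59 degrees, less where a joint would pass 70% of its speed; a pose out of reach is approached as far as the arm can. A call with a gripper value outside its range is refused whole. "claw" is the finger opening in m, from 0 to 0.087, set as the call begins (left out, the last holds). The fingers move at their own pace and stop on an object; "squeeze" is the grip in N (left out, the last holds). Time passes only in rows, so rows that do not move let the fingers close. It gives the time, the measured TCP pose, the force and the opening at its end, in the units of the state.
- ctrl.get_state(): the state, without advancing time (a new reading comes with each control period).
- ctrl.get_image(name): name is "scene" or "top" or "wrist"; returns the picture (384x512x3 uint8, red, green, blue); there is no depth.
- ctrl.calibration(name): a dict with "fx", "fy", "cx", "cy" (pixels), "distortion" ([k1, k2, p1, p2, k3] as OpenCV has them; the pictures are not rectified), "rvec" (rotation vector, rad) and "tvec" (3), from world to camera coordinates, as OpenCV has them. Camera axes: x right, y down, z forward; pixel columns grow to the right and rows downward; lengths in m; the calibration is good to about 2 mm. A picture is of the moment at which its call begins: read the wrist's pose just before it. calibration takes no time and is no camera call; for the wrist camera it gives the pose at the moment of the call.
- ctrl.close_job(): hands the job in, once; it reports no verdict.
The state is a dict: "time": time; "joint_positions": joint angles; "qd": joint speeds; "joint_torque": joint torques, N m; "position": TCP position; "tool_rot": TCP orientation; "ft_force": force on the tool from outside, world axes, zero at the start; "torque": the same for the moment, N m; "grip_width": opening from 0.0 (shut) to 1.0 (fully open).
Only numpy, scipy, OpenCV 4.12 (cv2) and the standard library are available. Lean on these libraries where they do the work, as an engineer would, in place of code of your own. Each camera call takes 0.05 s, during which the arm holds its last target.

## Working session

There is one attempt and no reset: what is moved stays moved. The work goes in short steps, Python scripts to look and compute and a tool call to move; the robot and the scene stay as the last step left them, time stands still between calls to the robot, and variables do not carry over. Pictures are saved under pics/ and viewed, and the job is handed in when it is done.

Besides the shell and the picture viewer there is one more tool, called after "Call:" as name([rows], argument=value, ...), one row to a line, values as JSON. servo_tool: Moves the arm, as the interface text tells. Its arguments: {"type":"object","properties":{"series":{"type":"array","items":{"type":"object","properties":{"travel":{"type":"array","items":{"type":"number"}},"angular":{"type":"array","items":{"type":"number"}}}}},"claw":{"type":"number"},"squeeze":{"type":"number"}},"required":["series"]}

```bash
ls; mkdir -p pics; python3 - <<'E'
from bench import ctrl
import cv2
print(ctrl.get_state())
for n in ("scene","top"):
    im=ctrl.get_image(n); cv2.imwrite(f"pics/{n}0.png",im[:,:,::-1])
    print(n,ctrl.calibration(n))
E
```

```text
pics
{'time': 0.0, 'joint_positions': array([ 1.19609597,  0.32182102, -0.07001232,  1.4516971 ,  0.02262948,
        1.37080004, -0.05689312]), 'qd': array([-8.86164655e-04,  8.63773703e-04, -6.29237967e-04, -1.98027911e-04,
       -7.91241877e-04, -1.16601915e-03,  7.18317961e-05]), 'joint_torque': array([-8.13379120e-04, -4.91292214e+01, -4.04678872e-01, -3.12529600e+01,
       -6.41090423e-02,  4.36675921e-02,  1.73954695e-04]), 'position': array([ 0.24609815, -0.60102378,  0.23245114]), 'tool_rot': array([-3.08059049e+00, -6.06487337e-01,  8.20152484e-04]), 'ft_force': array([ 0.10572076, -0.30426813,  0.27980257]), 'torque': array([-0.00381154,  0.00419551, -0.00200679]), 'grip_width': 1.0034060779344867}
scene {'fx': 386.06502284756436, 'fy': 386.06502284756436, 'cx': 257.82037306114273, 'cy': 195.21185493509188, 'distortion': array([0.03176913, 0.        , 0.        , 0.        , 0.        ]), 'rvec': array([ 1.22695976,  2.44093719, -0.82863016]), 'tvec': array([ 0.37362409, -0.35554034,  1.38352903])}
top {'fx': 442.9390551789165, 'fy': 442.9390551789165, 'cx': 252.54856263102963, 'cy': 187.99568789750157, 'distortion': array([-0.03064977,  0.        ,  0.        ,  0.        ,  0.        ]), 'rvec': array([ 2.18442098, -2.2090072 ,  0.01123186]), 'tvec': array([0.02202337, 0.58163036, 1.34969169])}
```

View pics/scene0.png

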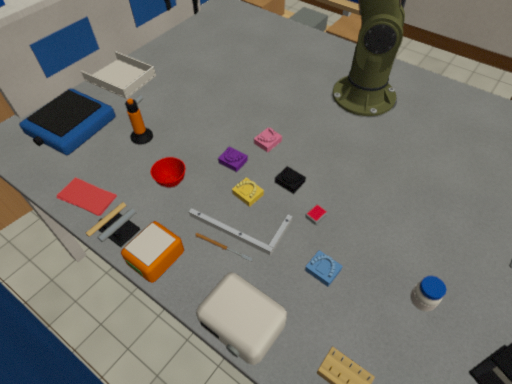

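View pics/top0.png

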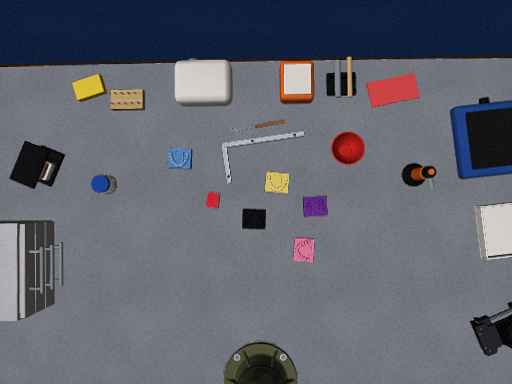

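```bash
cat > h.py <<'E'
import numpy as np, cv2
from bench import ctrl
def cam(n):
    c=ctrl.calibration(n); K=np.array([[c['fx'],0,c['cx']],[0,c['fy'],c['cy']],[0,0,1]])
    R=cv2.Rodrigues(np.array(c['rvec']))[0]; return K,np.array(c['distortion']),R,np.array(c['tvec'])
def ray(C,px,z):
    K,D,R,t=C
    px=np.asarray(px,float).reshape(-1,1,2)
    u=cv2.undistortPoints(px,K,D).reshape(-1,2)
    d=np.c_[u,np.ones(len(u))]@R; o=-R.T@t
    return o+d*((z-o[2])/d[:,2])[:,None]
def proj(C,P):
    K,D,R,t=C
    return cv2.projectPoints(np.asarray(P,float).reshape(-1,1,3),cv2.Rodrigues(R)[0],t,K,D)[0].reshape(-1,2)
E
python3 - <<'E'
from h import *
im=cv2.imread('pics/top0.png')
c=im[105:265,160:350]; cv2.imwrite('pics/crop0.png',cv2.resize(c,None,fx=3.6,fy=3.6,interpolation=cv2.INTER_CUBIC)[:600])
hsv=cv2.cvtColor(im,cv2.COLOR_BGR2HSV)
for name,lo,hi,roi in [('yellow',(20,80,80),(35,255,255),(160,160,220,320)),('purple',(125,80,50),(150,255,255),(180,290,235,340)),('black',(0,0,0),(180,255,45),(195,230,240,275)),('pink',(150,60,120),(175,255,255),(225,280,270,325)),('stop',(0,0,170),(180,40,255),(115,200,195,320)),('bowl',(0,120,80),(8,255,255),(120,320,180,380)),('tin',(0,120,80),(180,255,255),(180,195,215,230)),('knife',(8,60,60),(20,255,255),(110,220,135,300))]:
    pass
def m(name,lo,hi,x0,x1,y0,y1,z):
    k=np.zeros(im.shape[:2],np.uint8); k[y0:y1,x0:x1]=cv2.inRange(hsv,lo,hi)[y0:y1,x0:x1]
    cs=cv2.findContours(k,cv2.RETR_EXTERNAL,cv2.CHAIN_APPROX_NONE)[0]
    c=max(cs,key=cv2.contourArea); r=cv2.minAreaRect(c); b=cv2.boxPoints(r)
    W=ray(cam('top'),b,z)[:,:2]
    print(name,np.round(b).tolist(),'\n',W.round(3).tolist(),'c',W.mean(0).round(4),'sides',np.linalg.norm(W[1]-W[0]).round(4),np.linalg.norm(W[2]-W[1]).round(4))
m('yellow',(18,70,70),(38,255,255),255,300,160,205,.024)
m('purple',(120,60,40),(160,255,255),295,335,190,225,.024)
m('black',(0,0,0),(180,255,45),235,275,200,235,.024)
m('stop',(0,0,140),(180,60,255),215,312,125,190,.022)
m('bowl',(0,120,60),(8,255,255),320,380,120,180,.055)
m('tin',(0,120,60),(180,255,255),195,230,180,215,.02)
E
```

```text
yellow [[264.0, 191.0], [266.0, 171.0], [289.0, 173.0], [287.0, 193.0]] 
 [[0.572, -0.02], [0.633, -0.027], [0.625, -0.096], [0.564, -0.089]] c [ 0.5984 -0.0581] sides 0.0619 0.07
purple [[302.0, 196.0], [326.0, 195.0], [327.0, 215.0], [303.0, 217.0]] 
 [[0.554, -0.134], [0.558, -0.206], [0.496, -0.209], [0.493, -0.137]] c [ 0.5254 -0.1716] sides 0.0728 0.062
black [[242.0, 209.0], [265.0, 209.0], [265.0, 228.0], [242.0, 228.0]] 
 [[0.518, 0.048], [0.517, -0.022], [0.46, -0.021], [0.461, 0.048]] c [0.489  0.0134] sides 0.0697 0.0574
stop [[207.0, 152.0], [285.0, 103.0], [305.0, 134.0], [227.0, 184.0]] 
 [[0.692, 0.152], [0.841, -0.086], [0.745, -0.146], [0.596, 0.092]] c [0.7182 0.003 ] sides 0.2811 0.1136
bowl [[326.0, 153.0], [342.0, 126.0], [370.0, 142.0], [354.0, 170.0]] 
 [[0.681, -0.203], [0.763, -0.253], [0.711, -0.335], [0.63, -0.285]] c [ 0.6965 -0.2691] sides 0.0956 0.0969
tin [[205.0, 206.0], [207.0, 192.0], [219.0, 193.0], [216.0, 208.0]] 
 [[0.528, 0.159], [0.572, 0.153], [0.567, 0.119], [0.523, 0.126]] c [0.5477 0.1392] sides 0.0448 0.0341
```

View pics/crop0.png

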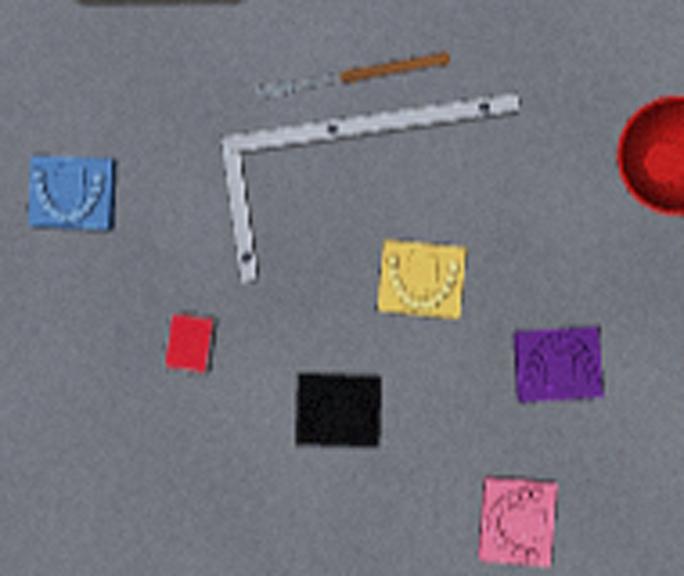

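```bash
python3 - <<'E'
from h import *
im=cv2.imread('pics/top0.png'); C=cam('top')
hsv=cv2.cvtColor(im,cv2.COLOR_BGR2HSV)
k=np.zeros(im.shape[:2],np.uint8); k[125:190,215:310]=cv2.inRange(hsv,(0,0,150),(180,60,255))[125:190,215:310]
ys,xs=np.nonzero(k); W=ray(C,np.c_[xs,ys],.022)[:,:2]
def fit(P): 
    v=cv2.fitLine(P.astype(np.float32),cv2.DIST_HUBER,0,1e-4,1e-4).ravel(); return v[2:],v[:2]
# iterate classify
L=(xs>236); S=(ys>153)&(xs<236)
p,d=fit(W[L]); q,e=fit(W[S])
for i in range(4):
    n=np.array([-d[1],d[0]]); m=np.array([-e[1],e[0]])
    dl=abs((W-p)@n); ds=abs((W-q)@m)
    p,d=fit(W[(dl<.009)&(ds>.015)]); q,e=fit(W[(ds<.009)&(dl>.015)])
print('long yaw',np.arctan2(d[1],d[0])+np.pi/2 if d[1]<0 else np.arctan2(-d[0],d[1]),'short',np.arctan(e[1]/e[0]))
ya=np.arctan2(d[1],d[0]) - np.pi/2; ya=(ya+np.pi/2)%np.pi-np.pi/2
yb=np.arctan(e[1]/e[0]); yaw=(2*ya+yb)/3
print(ya,yb,yaw)
X=np.array([np.cos(yaw),np.sin(yaw)]);Y=np.array([-X[1],X[0]])
A=np.array([X,Y]); O=np.linalg.solve(A,[X@p-.007,Y@q-.007])
print('corner',O)
w=(W-O)@A.T; print('extent',w.min(0),w.max(0))
np.savez('stop.npz',O=O,yaw=yaw,A=A)
k=cv2.inRange(hsv,(18,70,70),(38,255,255)); k[:160]=0;k[205:]=0;k[:,:255]=0;k[:,300:]=0
c=max(cv2.findContours(k,0,1)[0],key=cv2.contourArea)
W=ray(C,cv2.boxPoints(cv2.minAreaRect(c)),.024)[:,:2]
print('cast in stop',((W.mean(0)-O)@A.T),'\n',(W-O)@A.T)
# scene check corners on scene image of stop
Cs=cam('scene'); s=cv2.imread('pics/scene0.png')
P=np.array([[0,0],[0,-.24],[-.11,0]])@A+O
pts=proj(Cs,np.c_[P,np.full(3,.022)]); print(pts)
for a in pts: cv2.circle(s,tuple(int(v*8) for v in a),8,(0,0,255),-1,shift=3)
for a in proj(Cs,np.c_[W,np.full(4,.024)]): cv2.circle(s,tuple(int(v*8) for v in a),8,(255,0,0),-1,shift=3)
cv2.imwrite('pics/ov0.png',cv2.resize(s[120:270,170:340],None,fx=4,fy=4))
E
```

```text
long yaw 0.1328342 short 0.12891975
0.1328342 0.12891975 0.13152938
corner [0.7094578  0.09506832]
extent [-0.11124172 -0.23861471] [0.04949223 0.0138231 ]
cast in stop [-0.13020222 -0.13732076] 
 [[-0.15183924 -0.09594275]
 [-0.09173672 -0.11083255]
 [-0.1086066  -0.17873611]
 [-0.16862632 -0.16377163]]
[[268.02466931 245.56385938]
 [190.76525786 208.400836  ]
 [287.25179313 214.5076732 ]]
```

View pics/ov0.png

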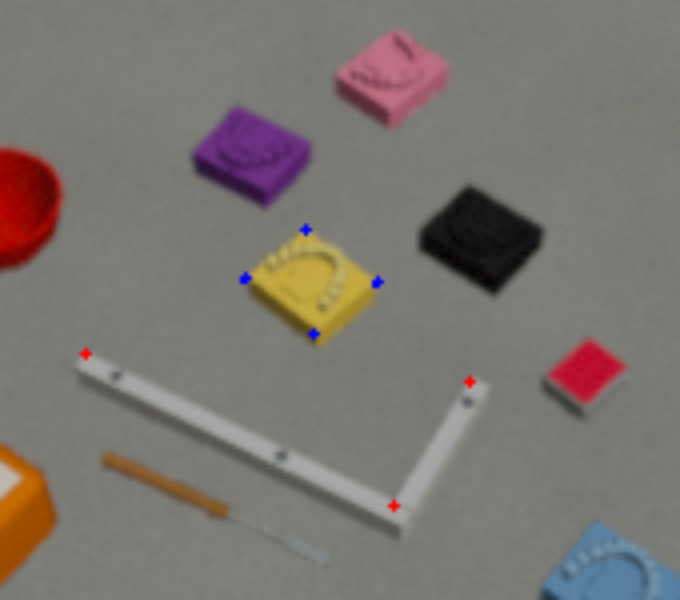

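```bash
cat >> h.py <<'E'
S=np.load('stop.npz')
def where():
    s=ctrl.get_state(); R=cv2.Rodrigues(np.array(s['tool_rot'],float))[0]
    p=np.array(s['position']); ps=(p[:2]-S['O'])@S['A'].T
    print('t %.2f'%s['time'],'pos',p.round(4),'stop',ps.round(4),'yaw rel %.4f'%(np.arctan2(R[1,0],R[0,0])-float(S['yaw'])),'tilt',R[:2,2].round(4),'F',np.array(s['ft_force']).round(2),'w %.3f'%s['grip_width'],'q',np.array(s['joint_positions']).round(2))
    return s,R,p,ps
E
python3 - <<'E'
from h import *
where()
s=S; T=s['O']+np.array([-.190,-.134])@s['A']; print(T)
E
```

```text
t 0.10 pos [ 0.2462 -0.6011  0.2325] stop [-0.5506 -0.6294] yaw rel 0.2573 tilt [-0.0008  0.0016] F [-0.29  0.12  0.93] w 0.999 q [ 1.2   0.32 -0.07  1.45  0.02  1.37 -0.06]
[ 0.53867311 -0.06269283]
```

Call:
servo_tool([
  {"angular":[0,0,0.129]},
  {"angular":[0,0,0.129]},
], claw=0.028, squeeze=20)

```text
$.series[0]: bad value
```

```bash
python3 - <<'E'
from h import *
_,R,p,ps=where()
print('dist in stop',np.array([-.190,-.134])-ps)
E
```

```text
t 0.10 pos [ 0.2462 -0.6011  0.2325] stop [-0.5506 -0.6294] yaw rel 0.2573 tilt [-0.0008  0.0016] F [-0.29  0.12  0.93] w 0.999 q [ 1.2   0.32 -0.07  1.45  0.02  1.37 -0.06]
dist in stop [0.36058246 0.49535326]
```

Both keys are needed in every row.

Call:
servo_tool([
  {"travel":[0,0,0],"angular":[0,0,0.129]},
  {"travel":[0,0,0],"angular":[0,0,0.129]},
  {"travel":[0.028,-0.039,0],"angular":[0,0,0]},
  {"travel":[0.028,-0.039,0],"angular":[0,0,0]},
  {"travel":[0.028,-0.039,0],"angular":[0,0,0]},
], claw=0.028, squeeze=20)

```text
time: 0.6
position: [0.3147, -0.4729, 0.2328]
tool_rot: [-3.134, -0.204, 0.001]
ft_force: [1.0, 1.0, 0.3]
grip_width: 0.631
```

Call:
servo_tool([
  {"travel":[0.028,-0.039,0],"angular":[0,0,0]},
  {"travel":[0.028,-0.039,0],"angular":[0,0,0]},
  {"travel":[0.028,-0.039,0],"angular":[0,0,0]},
  {"travel":[0.028,-0.039,0],"angular":[0,0,0]},
  {"travel":[0.028,-0.039,0],"angular":[0,0,0]},
])

```text
time: 1.1
position: [0.4281, -0.261, 0.2333]
tool_rot: [3.135, 0.205, -0.0]
ft_force: [1.1, -0.1, 0.6]
grip_width: 0.33
```

```bash
python3 - <<'E'
from h import *
_,R,p,ps=where()
print('dist in stop',np.array([-.190,-.134])-ps)
E
```

```text
t 1.10 pos [ 0.4281 -0.261   0.2333] stop [-0.3256 -0.3161] yaw rel -0.0009 tilt [-0.0003 -0.0002] F [ 1.13 -0.08  0.59] w 0.330 q [ 0.81  0.02 -0.32  1.8   0.01  1.32 -0.95]
dist in stop [0.13558979 0.18210071]
```

Call:
servo_tool([
  {"travel":[0.027,-0.036,0.02],"angular":[0,0,0]},
  {"travel":[0.027,-0.036,0.02],"angular":[0,0,0]},
  {"travel":[0.027,-0.036,0.02],"angular":[0,0,0]},
  {"travel":[0.027,-0.036,0.02],"angular":[0,0,0]},
  {"travel":[0,0,0],"angular":[0,0,0]},
])

```text
time: 1.6
position: [0.5164, -0.098, 0.1507]
tool_rot: [-3.128, -0.222, 0.005]
ft_force: [-0.3, -0.5, 0.0]
grip_width: 0.329
```

```bash
python3 - <<'E'
from h import *
_,R,p,ps=where()
print('dist in stop',np.array([-.190,-.134])-ps)
E
```

```text
t 1.60 pos [ 0.5164 -0.098   0.1507] stop [-0.2167 -0.1661] yaw rel 0.0100 tilt [-0.0034  0.0053] F [-0.25 -0.48  0.02] w 0.329 q [ 0.59  0.15 -0.49  1.85  0.07  1.17 -1.35]
dist in stop [0.02670041 0.03208733]
```

Call:
servo_tool([
  {"travel":[0.013,-0.016,0.015],"angular":[0,0,0]},
  {"travel":[0.013,-0.016,0.015],"angular":[0,0,0]},
  {"travel":[0,0,0],"angular":[0,0,0]},
])

```text
time: 1.9
position: [0.5369, -0.068, 0.1215]
tool_rot: [-3.132, -0.212, 0.005]
ft_force: [-0.4, -0.3, 0.7]
grip_width: 0.323
```

```bash
python3 - <<'E'
from h import *
_,R,p,ps=where()
print('dist in stop',np.array([-.190,-.134])-ps)
for n in ('scene','top','wrist'): cv2.imwrite(f'pics/{n}1.png',ctrl.get_image(n)[:,:,::-1])
a=cv2.imread('pics/scene1.png')[100:270,160:360]; b=cv2.imread('pics/wrist1.png')
cv2.imwrite('pics/c1.png',np.hstack([cv2.resize(a,(400,340)),cv2.resize(b,(400,300))[:, :] if 0 else cv2.copyMakeBorder(cv2.resize(b,(400,300)),0,40,0,0,0)]))
E
```

```text
t 1.90 pos [ 0.5369 -0.068   0.1215] stop [-0.1925 -0.139 ] yaw rel 0.0035 tilt [-0.0034  0.0025] F [-0.41 -0.33  0.74] w 0.323 q [ 0.54  0.22 -0.51  1.84  0.11  1.12 -1.45]
dist in stop [0.00246393 0.00502698]
```

View pics/c1.png

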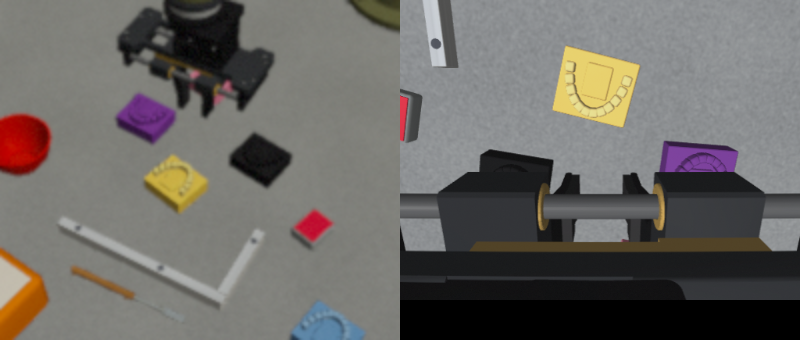

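Call:
servo_tool([
  {"travel":[0.001,-0.003,0.035],"angular":[0,0,0]},
  {"travel":[0,0,0.035],"angular":[0,0,0]},
  {"travel":[0,0,0],"angular":[0,0,0]},
  {"travel":[0,0,0],"angular":[0,0,0]},
])

```text
time: 2.45
position: [0.5382, -0.069, 0.0543]
tool_rot: [3.135, 0.203, -0.0]
ft_force: [0.9, 1.0, 0.1]
grip_width: 0.32
```

```bash
python3 - <<'E'
from h import *
_,R,p,ps=where()
for n in ('scene','wrist'): cv2.imwrite(f'pics/{n}2.png',ctrl.get_image(n)[:,:,::-1])
a=cv2.imread('pics/scene2.png')[130:240,190:320]; b=cv2.imread('pics/wrist2.png')
cv2.imwrite('pics/c2.png',np.hstack([cv2.resize(a,(400,340)),cv2.copyMakeBorder(cv2.resize(b,(400,300)),0,40,0,0,0)]))
E
```

```text
t 2.45 pos [ 0.5382 -0.069   0.0543] stop [-0.1913 -0.1402] yaw rel -0.0021 tilt [-0.0002 -0.0005] F [0.86 1.01 0.15] w 0.320 q [ 0.52  0.3  -0.5   1.9   0.17  0.99 -1.5 ]
```

View pics/c2.png

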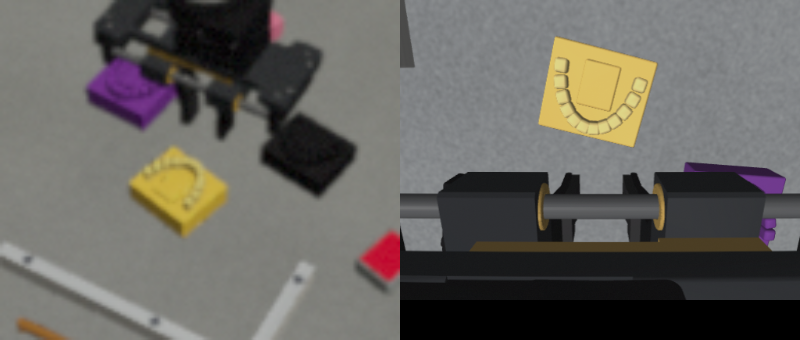

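Call:
servo_tool([
  {"travel":[0,-0.006,0.012],"angular":[0,0,0]},
  {"travel":[0,0,0.012],"angular":[0,0,0]},
  {"travel":[0,0,0.012],"angular":[0,0,0]},
  {"travel":[0,0,0],"angular":[0,0,0]},
])

```text
time: 2.95
position: [0.5356, -0.0617, 0.0152]
tool_rot: [-3.134, -0.206, 0.006]
ft_force: [-0.7, -0.3, -0.1]
grip_width: 0.32
```

```bash
python3 - <<'E'
from h import *
_,R,p,ps=where()
E
```

```text
t 2.95 pos [ 0.5356 -0.0617  0.0152] stop [-0.1929 -0.1326] yaw rel -0.0004 tilt [-0.0041  0.0006] F [-0.69 -0.3  -0.12] w 0.320 q [ 0.49  0.35 -0.49  1.93  0.2   0.92 -1.53]
```

Call:
servo_tool([
  {"travel":[0.007,0,-0.003],"angular":[0,0,0]},
  {"travel":[0.007,0,0],"angular":[0,0,0]},
  {"travel":[0.007,0,0],"angular":[0,0,0]},
  {"travel":[0.007,0,0],"angular":[0,0,0]},
  {"travel":[0.007,0,0],"angular":[0,0,0]},
])

```text
time: 3.45
position: [0.5729, -0.0575, 0.0207]
tool_rot: [3.135, 0.205, -0.0]
ft_force: [-1.7, -1.6, 0.1]
grip_width: 0.323
```

Call:
servo_tool([
  {"travel":[0.006,0,0],"angular":[0,0,0]},
  {"travel":[0.006,0,0],"angular":[0,0,0]},
  {"travel":[0.006,0,0],"angular":[0,0,0]},
  {"travel":[0.006,0,0],"angular":[0,0,0]},
])

```text
time: 3.85
position: [0.5964, -0.054, 0.0205]
tool_rot: [-3.135, -0.206, 0.0]
ft_force: [-1.8, -0.4, 0.8]
grip_width: 0.324
```

```bash
python3 - <<'E'
from h import *
_,R,p,ps=where()
for n in ('scene','wrist'): cv2.imwrite(f'pics/{n}3.png',ctrl.get_image(n)[:,:,::-1])
a=cv2.imread('pics/scene3.png')[130:240,190:320]; b=cv2.imread('pics/wrist3.png')
cv2.imwrite('pics/c3.png',np.hstack([cv2.resize(a,(400,340)),cv2.copyMakeBorder(cv2.resize(b,(400,300)),0,40,0,0,0)]))
E
```

```text
t 3.85 pos [ 0.5964 -0.054   0.0205] stop [-0.1317 -0.133 ] yaw rel -0.0006 tilt [-0.0002  0.    ] F [-1.84 -0.37  0.8 ] w 0.324 q [ 0.44  0.45 -0.47  1.78  0.24  0.97 -1.57]
```

View pics/c3.png

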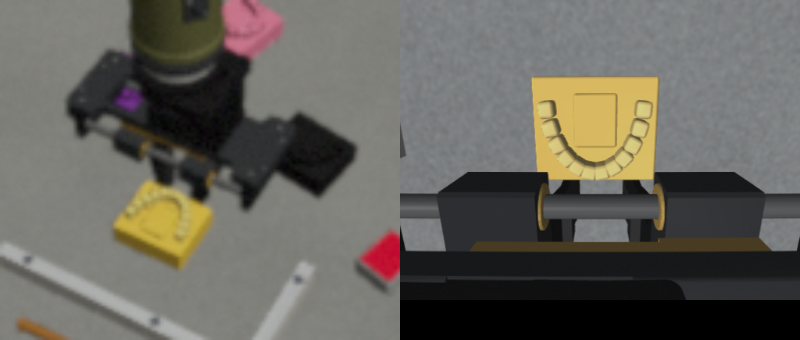

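Call:
servo_tool([
  {"travel":[0.008,0,0],"angular":[0,0,0]},
  {"travel":[0.008,0,0],"angular":[0,0,0]},
  {"travel":[0.008,0,0],"angular":[0,0,0]},
  {"travel":[0.008,0,0],"angular":[0,0,0]},
  {"travel":[0.008,0,0],"angular":[0,0,0]},
])

```text
time: 4.45
position: [0.6364, -0.0489, 0.0205]
tool_rot: [-3.135, -0.205, 0.0]
ft_force: [-1.2, -0.5, -0.1]
grip_width: 0.317
```

Call:
servo_tool([
  {"travel":[0.004,0,0],"angular":[0,0,0]},
  {"travel":[0.003,0,0],"angular":[0,0,0]},
  {"travel":[0.003,0,0],"angular":[0,0,0]},
])

```text
time: 4.75
position: [0.6456, -0.0477, 0.0205]
tool_rot: [3.135, 0.205, -0.001]
ft_force: [-0.9, 0.3, 1.1]
grip_width: 0.322
```

```bash
python3 - <<'E'
from h import *
_,R,p,ps=where()
for n in ('scene','wrist'): cv2.imwrite(f'pics/{n}4.png',ctrl.get_image(n)[:,:,::-1])
a=cv2.imread('pics/scene4.png')[150:260,190:320]; b=cv2.imread('pics/wrist4.png')
cv2.imwrite('pics/c4.png',np.hstack([cv2.resize(a,(400,340)),cv2.copyMakeBorder(cv2.resize(b,(400,300)),0,40,0,0,0)]))
E
```

```text
t 4.75 pos [ 0.6456 -0.0477  0.0205] stop [-0.082  -0.1332] yaw rel -0.0007 tilt [-0.0004 -0.0002] F [-0.85  0.33  1.11] w 0.322 q [ 0.39  0.54 -0.46  1.65  0.27  1.01 -1.6 ]
```

View pics/c4.png

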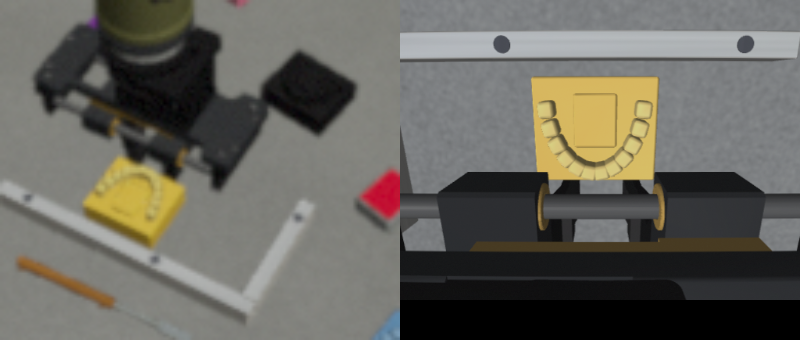

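Call:
servo_tool([
  {"travel":[0.003,0,0],"angular":[0,0,0]},
  {"travel":[0.003,0,0],"angular":[0,0,0]},
  {"travel":[0.003,0,0],"angular":[0,0,0]},
])

```text
time: 5.15
position: [0.6546, -0.0467, 0.0205]
tool_rot: [3.135, 0.205, -0.0]
ft_force: [-1.5, 0.4, 0.9]
grip_width: 0.321
```

Call:
servo_tool([
  {"travel":[0.001,0,0],"angular":[0,0,0]},
  {"travel":[0.001,0,0],"angular":[0,0,0]},
])

```text
time: 5.35
position: [0.6557, -0.0464, 0.0205]
tool_rot: [3.135, 0.205, -0.003]
ft_force: [-4.3, -0.6, 3.2]
grip_width: 0.323
```

Call:
servo_tool([
  {"travel":[0.001,0,0],"angular":[0,0,0]},
  {"travel":[0,0,0],"angular":[0,0,0]},
])

```text
time: 5.55
position: [0.6558, -0.0464, 0.0203]
tool_rot: [3.134, 0.205, -0.006]
ft_force: [-6.0, -0.6, 3.5]
grip_width: 0.318
```

```bash
python3 - <<'E'
from h import *
_,R,p,ps=where()
cv2.imwrite('pics/wrist5.png',ctrl.get_image('wrist')[:,:,::-1])
E
```

```text
t 5.55 pos [ 0.6558 -0.0464  0.0203] stop [-0.0718 -0.1333] yaw rel -0.0008 tilt [-0.0038 -0.0007] F [-6.04 -0.56  3.55] w 0.318 q [ 0.38  0.56 -0.45  1.62  0.27  1.03 -1.6 ]
```

View pics/wrist5.png

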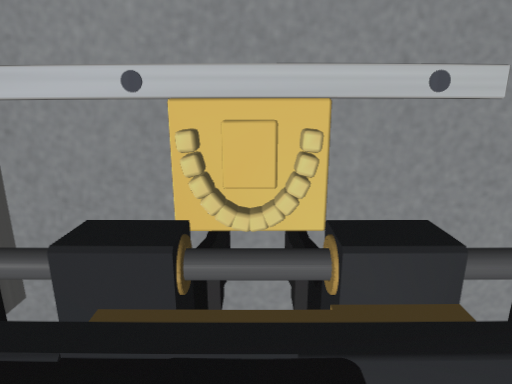

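Call:
servo_tool([
  {"travel":[-0.01,0,0],"angular":[0,0,0]},
  {"travel":[-0.012,0,0],"angular":[0,0,0]},
  {"travel":[0,0,-0.03],"angular":[0,0,0]},
  {"travel":[0,0,-0.04],"angular":[0,0,0]},
  {"travel":[0,0,-0.02],"angular":[0,0,0]},
])

```text
time: 6.1
position: [0.6376, -0.0488, 0.1142]
tool_rot: [3.134, 0.205, 0.01]
ft_force: [0.5, 0.5, 0.4]
grip_width: 0.323
```

```bash
python3 - <<'E'
from h import *
_,R,p,ps=where()
C=cam('wrist'); im=ctrl.get_image('wrist')[:,:,::-1].copy(); cv2.imwrite('pics/wrist6.png',im)
hsv=cv2.cvtColor(im,cv2.COLOR_BGR2HSV); k=cv2.inRange(hsv,(15,90,90),(35,255,255)); k[225:]=0
c=max(cv2.findContours(k,0,1)[0],key=cv2.contourArea); b=cv2.boxPoints(cv2.minAreaRect(c)); print(b.round(1).tolist())
W=(ray(C,b,.024)[:,:2]-S['O'])@S['A'].T; print(W.round(4),W.mean(0))
E
```

```text
t 6.10 pos [ 0.6376 -0.0488  0.1142] stop [-0.0901 -0.1332] yaw rel -0.0006 tilt [ 0.0062 -0.0003] F [0.51 0.52 0.44] w 0.323 q [ 0.42  0.42 -0.49  1.61  0.21  1.16 -1.56]
[[201.0, 74.0], [303.0, 74.0], [303.0, 160.0], [201.0, 160.0]]
[[-0.001  -0.0965]
 [-0.0011 -0.1658]
 [-0.0601 -0.1676]
 [-0.0599 -0.0941]] [-0.03052062 -0.13100073]
```

View pics/wrist6.png

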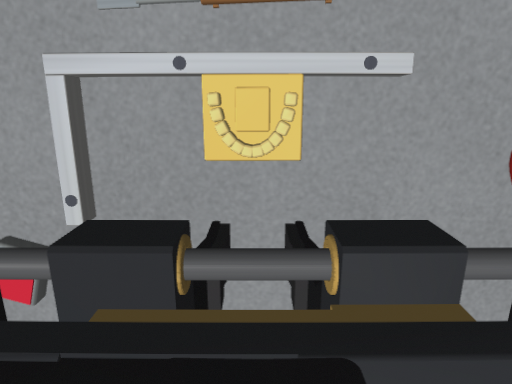

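Call:
servo_tool([
  {"travel":[0,0,0],"angular":[0,0,-0.143]},
  {"travel":[0,0,0],"angular":[0,0,-0.143]},
  {"travel":[0,0,0],"angular":[0,0,-0.143]},
  {"travel":[0,0,0],"angular":[0,0,-0.143]},
  {"travel":[0,0,0],"angular":[0,0,-0.143]},
], claw=0.016)

```text
time: 6.65
position: [0.6358, -0.049, 0.1105]
tool_rot: [2.86, 1.298, 0.002]
ft_force: [-0.1, 0.4, -1.4]
grip_width: 0.185
```

Call:
servo_tool([
  {"travel":[0,0,0],"angular":[0,0,-0.143]},
  {"travel":[0,0,0],"angular":[0,0,-0.143]},
  {"travel":[0,0,0],"angular":[0,0,-0.143]},
  {"travel":[0,0,0],"angular":[0,0,-0.143]},
  {"travel":[0,0,0],"angular":[0,0,-0.143]},
])

```text
time: 7.15
position: [0.6358, -0.0489, 0.1104]
tool_rot: [2.225, 2.216, 0.002]
ft_force: [-0.1, -0.1, 0.3]
grip_width: 0.185
```

```bash
python3 - <<'E'
from h import *
_,R,p,ps=where()
print(np.array([-.032,-.193])-ps)
E
```

```text
t 7.15 pos [ 0.6358 -0.0489  0.1104] stop [-0.0919 -0.1331] yaw rel 1.4353 tilt [0.0014 0.    ] F [-0.15 -0.06  0.27] w 0.185 q [ 0.61  0.48 -0.74  1.61  0.35  1.19 -0.21]
[ 0.05989548 -0.05991281]
```

Call:
servo_tool([
  {"travel":[0,0,0],"angular":[0,0,-0.135]},
  {"travel":[-0.02,0.02,0],"angular":[0,0,0]},
  {"travel":[-0.02,0.02,0.01],"angular":[0,0,0]},
  {"travel":[-0.02,0.02,0.01],"angular":[0,0,0]},
  {"travel":[0,0,0],"angular":[0,0,0]},
])

```text
time: 7.65
position: [0.7037, -0.1053, 0.0879]
tool_rot: [2.084, 2.351, -0.002]
ft_force: [-0.1, -0.8, -1.5]
grip_width: 0.181
```

```bash
python3 - <<'E'
from h import *
_,R,p,ps=where()
print(np.array([-.032,-.193])-ps)
cv2.imwrite('pics/wrist7.png',ctrl.get_image('wrist')[:,:,::-1]); cv2.imwrite('pics/scene7.png',cv2.resize(ctrl.get_image('scene')[130:280,150:350,::-1],None,fx=3,fy=3))
E
```

```text
t 7.65 pos [ 0.7037 -0.1053  0.0879] stop [-0.032  -0.1979] yaw rel 1.5596 tilt [-0.0003 -0.0011] F [-0.09 -0.82 -1.48] w 0.181 q [ 0.59  0.65 -0.71  1.42  0.43  1.23 -0.04]
[3.4166564e-06 4.8843217e-03]
```

View pics/scene7.png

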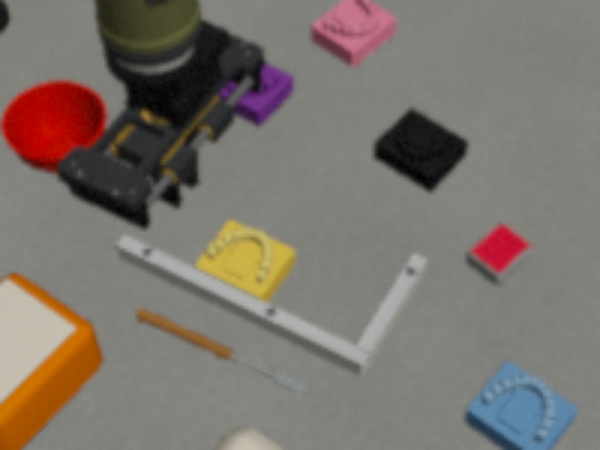

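View pics/wrist7.png

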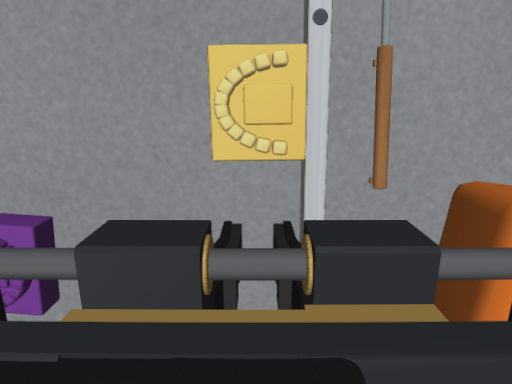

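Call:
servo_tool([
  {"travel":[0,0,0.025],"angular":[0,0,-0.01]},
  {"travel":[0,0,0.025],"angular":[0,0,0]},
  {"travel":[0,0,0],"angular":[0,0,0]},
])

```text
time: 8.05
position: [0.6995, -0.0997, 0.0375]
tool_rot: [-2.061, -2.364, 0.005]
ft_force: [-0.6, 0.4, -0.3]
grip_width: 0.187
```

```bash
python3 - <<'E'
from h import *
_,R,p,ps=where()
print(np.array([-.032,-.193])-ps)
E
```

```text
t 8.05 pos [ 0.6995 -0.0997  0.0375] stop [-0.0354 -0.1917] yaw rel 1.5761 tilt [-0.0059  0.001 ] F [-0.61  0.39 -0.33] w 0.187 q [ 0.58  0.69 -0.69  1.46  0.46  1.16 -0.05]
[ 0.0034288  -0.00125152]
```

Call:
servo_tool([
  {"travel":[-0.001,0.002,0.009],"angular":[0,0,0.004]},
  {"travel":[0,0,0.008],"angular":[0,0,0]},
  {"travel":[0,0,0],"angular":[0,0,0]},
])

```text
time: 8.35
position: [0.7045, -0.1016, 0.0233]
tool_rot: [-2.071, -2.362, 0.001]
ft_force: [-0.6, 0.4, 0.1]
grip_width: 0.184
```

```bash
python3 - <<'E'
from h import *
_,R,p,ps=where()
E
```

```text
t 8.35 pos [ 0.7045 -0.1016  0.0233] stop [-0.0307 -0.1943] yaw rel 1.5705 tilt [-0.0005 -0.    ] F [-0.62  0.43  0.12] w 0.184 q [ 0.57  0.71 -0.68  1.46  0.47  1.13 -0.06]
```

Call:
servo_tool([
  {"travel":[0.007,-0.001,0.003],"angular":[0,0,0]},
  {"travel":[0.007,-0.001,0],"angular":[0,0,0]},
  {"travel":[0.007,0,0],"angular":[0,0,0]},
  {"travel":[0.007,0,0],"angular":[0,0,0]},
  {"travel":[0.007,0,0],"angular":[0,0,0]},
])

```text
time: 8.85
position: [0.6982, -0.0673, 0.0209]
tool_rot: [2.071, 2.362, -0.001]
ft_force: [-0.8, -1.9, 2.2]
grip_width: 0.186
```

Call:
servo_tool([
  {"travel":[0.007,0,0],"angular":[0,0,0]},
  {"travel":[0.007,0,0],"angular":[0,0,0]},
  {"travel":[0.007,0,0],"angular":[0,0,0]},
])

```text
time: 9.15
position: [0.6955, -0.0462, 0.0207]
tool_rot: [2.071, 2.362, -0.0]
ft_force: [0.3, -2.5, 1.0]
grip_width: 0.185
```

```bash
python3 - <<'E'
from h import *
_,R,p,ps=where()
cv2.imwrite('pics/wrist8.png',ctrl.get_image('wrist')[:,:,::-1])
E
```

```text
t 9.15 pos [ 0.6955 -0.0462  0.0207] stop [-0.0323 -0.1382] yaw rel 1.5701 tilt [ 0.0003 -0.0004] F [ 0.26 -2.45  1.01] w 0.185 q [ 0.52  0.69 -0.69  1.51  0.47  1.11 -0.14]
```

View pics/wrist8.png

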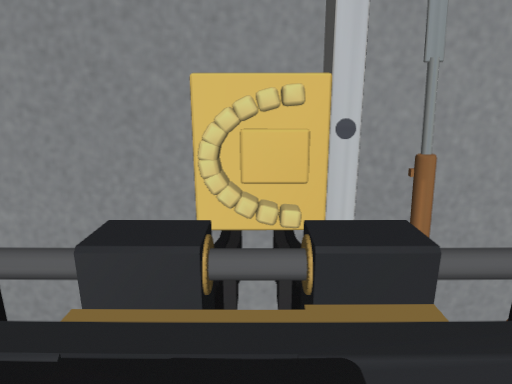

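Call:
servo_tool([
  {"travel":[0.008,0,0],"angular":[0,0,0]},
  {"travel":[0.008,0,0],"angular":[0,0,0]},
  {"travel":[0.008,0,0],"angular":[0,0,0]},
  {"travel":[0.008,0,0],"angular":[0,0,0]},
  {"travel":[0.006,0,0],"angular":[0,0,0]},
])

```text
time: 9.7
position: [0.6904, -0.0073, 0.0205]
tool_rot: [-2.07, -2.363, -0.001]
ft_force: [0.7, -2.5, 0.7]
grip_width: 0.186
```

Call:
servo_tool([
  {"travel":[0.004,0,0],"angular":[0,0,0]},
  {"travel":[0.004,0,0],"angular":[0,0,0]},
  {"travel":[0.003,0,0],"angular":[0,0,0]},
  {"travel":[0.002,0,0],"angular":[0,0,0]},
])

```text
time: 10.1
position: [0.6888, 0.0041, 0.0205]
tool_rot: [2.071, 2.362, -0.0]
ft_force: [0.7, -1.7, 1.6]
grip_width: 0.183
```

```bash
python3 - <<'E'
from h import *
_,R,p,ps=where()
cv2.imwrite('pics/wrist9.png',ctrl.get_image('wrist')[:,:,::-1])
E
```

```text
t 10.10 pos [0.6888 0.0041 0.0205] stop [-0.0324 -0.0875] yaw rel 1.5702 tilt [ 0.     -0.0002] F [ 0.74 -1.67  1.56] w 0.183 q [ 0.46  0.68 -0.7   1.53  0.47  1.1  -0.22]
```

View pics/wrist9.png

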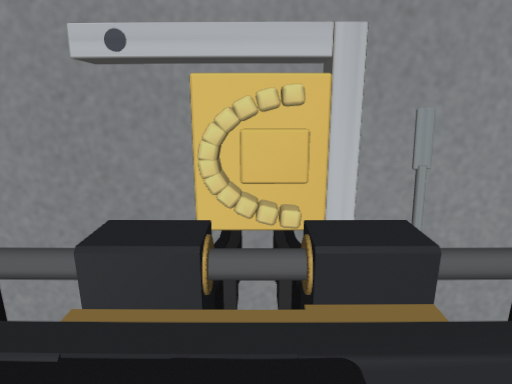

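Call:
servo_tool([
  {"travel":[0.002,0,0],"angular":[0,0,0]},
  {"travel":[0.002,0,0],"angular":[0,0,0]},
])

```text
time: 10.35
position: [0.6883, 0.0076, 0.0205]
tool_rot: [2.072, 2.361, -0.001]
ft_force: [0.8, -1.8, 0.6]
grip_width: 0.181
```

Call:
servo_tool([
  {"travel":[0.001,0,0],"angular":[0,0,0]},
  {"travel":[0.001,0,0],"angular":[0,0,0]},
])

```text
time: 10.55
position: [0.688, 0.0101, 0.0205]
tool_rot: [2.071, 2.362, 0.0]
ft_force: [0.1, -1.9, 0.5]
grip_width: 0.186
```

Call:
servo_tool([
  {"travel":[0.001,0,0],"angular":[0,0,0]},
  {"travel":[0,0,0],"angular":[0,0,0]},
])

```text
time: 10.75
position: [0.688, 0.0101, 0.0205]
tool_rot: [2.071, 2.361, -0.001]
ft_force: [1.0, -3.4, -0.1]
grip_width: 0.188
```

```bash
python3 - <<'E'
from h import *
_,R,p,ps=where()
cv2.imwrite('pics/wrist10.png',ctrl.get_image('wrist')[:,:,::-1])
E
```

```text
t 10.75 pos [0.688  0.0101 0.0205] stop [-0.0324 -0.0814] yaw rel 1.5698 tilt [ 0.0002 -0.0011] F [ 1.   -3.39 -0.08] w 0.188 q [ 0.45  0.68 -0.7   1.53  0.47  1.1  -0.23]
```

View pics/wrist10.png

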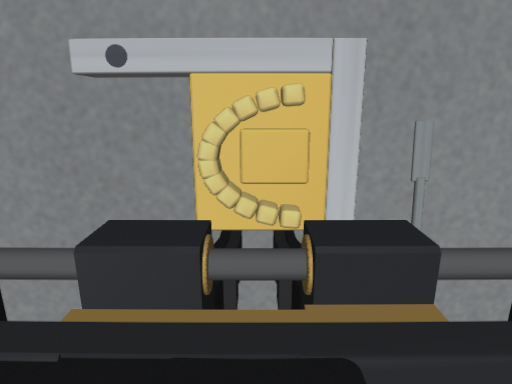

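Call:
servo_tool([
  {"travel":[0.001,0,0],"angular":[0,0,0]},
  {"travel":[0,0,0],"angular":[0,0,0]},
])

```text
time: 11.0
position: [0.6881, 0.0102, 0.0206]
tool_rot: [2.071, 2.36, -0.002]
ft_force: [1.2, -5.5, 1.4]
grip_width: 0.185
```

Call:
servo_tool([
  {"travel":[-0.01,0,0],"angular":[0,0,0]},
  {"travel":[-0.012,0,0],"angular":[0,0,0]},
  {"travel":[0,0,-0.03],"angular":[0,0,0]},
  {"travel":[0,0,-0.04],"angular":[0,0,0]},
  {"travel":[-0.02,0,-0.03],"angular":[0,0,0]},
])

```text
time: 11.5
position: [0.6933, -0.0252, 0.1228]
tool_rot: [-2.063, -2.366, -0.006]
ft_force: [1.9, 1.0, 0.7]
grip_width: 0.186
```

```bash
cat > look.py <<'E'
import sys
from h import *
n=sys.argv[1]; top=int(sys.argv[2])
_,R,p,ps=where()
C=cam('wrist'); im=ctrl.get_image('wrist')[:,:,::-1].copy(); cv2.imwrite(f'pics/{n}.png',im)
hsv=cv2.cvtColor(im,cv2.COLOR_BGR2HSV); k=cv2.inRange(hsv,(15,90,90),(35,255,255)); k[top:]=0
c=max(cv2.findContours(k,0,1)[0],key=cv2.contourArea); b=cv2.boxPoints(cv2.minAreaRect(c)); print(b.round(1).tolist())
W=(ray(C,b,.024)[:,:2]-S['O'])@S['A'].T; print(W.round(4),W.mean(0))
E
python3 look.py wrist11 222
```

```text
t 11.50 pos [ 0.6933 -0.0252  0.1228] stop [-0.0318 -0.1171] yaw rel 1.5757 tilt [0.001  0.0044] F [1.94 1.05 0.74] w 0.186 q [ 0.52  0.59 -0.74  1.44  0.4   1.26 -0.12]
[[216.0, 32.0], [302.0, 32.0], [302.0, 134.0], [216.0, 134.0]]
[[-0.0598 -0.0018]
 [-0.001  -0.0016]
 [ 0.0014 -0.0708]
 [-0.0615 -0.071 ]] [-0.03023731 -0.03632169]
```

View pics/wrist11.png

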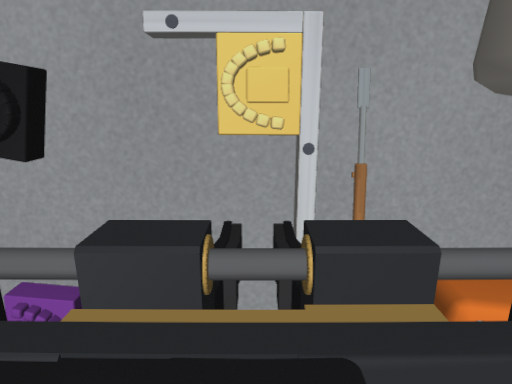

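Call:
servo_tool([
  {"travel":[0.026,-0.021,0],"angular":[0,0,0]},
  {"travel":[0.026,-0.021,0],"angular":[0,0,0]},
  {"travel":[0.026,-0.021,0],"angular":[0,0,0]},
  {"travel":[0,0,0],"angular":[0,0,0.143]},
  {"travel":[0,0,0],"angular":[0,0,0.143]},
], claw=0.022)

```text
time: 12.05
position: [0.6197, 0.0404, 0.1205]
tool_rot: [-2.39, -2.038, -0.0]
ft_force: [-0.2, -0.7, -0.3]
grip_width: 0.252
```

Call:
servo_tool([
  {"travel":[0,0,0],"angular":[0,0,0.143]},
  {"travel":[0,0,0],"angular":[0,0,0.143]},
  {"travel":[0,0,0],"angular":[0,0,0.143]},
  {"travel":[0,0,0],"angular":[0,0,0.143]},
  {"travel":[0,0,0],"angular":[0,0,0.143]},
])

```text
time: 12.55
position: [0.6205, 0.0393, 0.1202]
tool_rot: [-2.953, -1.069, 0.0]
ft_force: [-0.1, 0.4, 0.0]
grip_width: 0.249
```

Call:
servo_tool([
  {"travel":[0,0,0],"angular":[0,0,0.143]},
  {"travel":[0,0,0],"angular":[0,0,0.143]},
  {"travel":[0,0,0],"angular":[0,0,0.143]},
  {"travel":[0,0,0],"angular":[0,0,0.143]},
  {"travel":[0,0,0],"angular":[0,0,0]},
])

```text
time: 13.05
position: [0.6205, 0.0392, 0.1202]
tool_rot: [-3.135, -0.201, 0.001]
ft_force: [-0.9, 0.7, 0.1]
grip_width: 0.254
```

```bash
python3 look.py wrist12 222
```

```text
t 13.05 pos [0.6205 0.0392 0.1202] stop [-0.0955 -0.0437] yaw rel -0.0034 tilt [-0.0004  0.0003] F [-0.92  0.68  0.1 ] w 0.254 q [ 0.32  0.39 -0.52  1.65  0.21  1.16 -1.7 ]
[[194.8000030517578, 65.9000015258789], [295.0, 64.5999984741211], [296.0, 149.89999389648438], [195.89999389648438, 151.1999969482422]]
[[-0.001  -0.0022]
 [-0.0005 -0.0714]
 [-0.0596 -0.0734]
 [-0.0601 -0.    ]] [-0.03030605 -0.03674949]
```

View pics/wrist12.png

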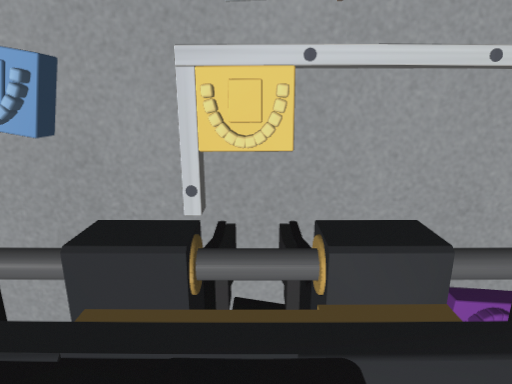

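Call:
servo_tool([
  {"travel":[0,-0.006,0.03],"angular":[0,0,-0.003]},
  {"travel":[0,0,0.03],"angular":[0,0,0]},
  {"travel":[0,0,0.025],"angular":[0,0,0]},
  {"travel":[0,0,0],"angular":[0,0,0]},
])

```text
time: 13.5
position: [0.6165, 0.0449, 0.0315]
tool_rot: [-3.134, -0.211, 0.012]
ft_force: [-0.3, -0.2, 0.4]
grip_width: 0.252
```

```bash
python3 - <<'E'
from h import *
where()
E
```

```text
t 13.50 pos [0.6165 0.0449 0.0315] stop [-0.0987 -0.0376] yaw rel 0.0031 tilt [-0.0078  0.0001] F [-0.3  -0.16  0.41] w 0.252 q [ 0.29  0.48 -0.5   1.72  0.26  1.02 -1.74]
```

Call:
servo_tool([
  {"travel":[0.007,0,0.01],"angular":[0,0,0]},
  {"travel":[0.007,0,0],"angular":[0,0,0]},
  {"travel":[0.005,0,0],"angular":[0,0,0]},
  {"travel":[0,0,0],"angular":[0,0,0]},
])

```text
time: 13.9
position: [0.6405, 0.0482, 0.0268]
tool_rot: [-3.134, -0.207, -0.004]
ft_force: [-0.2, -0.2, -0.4]
grip_width: 0.258
```

```bash
python3 - <<'E'
from h import *
where()
E
```

```text
t 13.90 pos [0.6405 0.0482 0.0268] stop [-0.0745 -0.0374] yaw rel 0.0005 tilt [0.0026 0.0005] F [-0.25 -0.24 -0.41] w 0.258 q [ 0.27  0.52 -0.49  1.67  0.28  1.02 -1.75]
```

Call:
servo_tool([
  {"travel":[0,0,0.006],"angular":[0,0,0]},
  {"travel":[0.001,0,0],"angular":[0,0,0]},
  {"travel":[0.001,0,0],"angular":[0,0,0]},
])

```text
time: 14.2
position: [0.6403, 0.048, 0.0193]
tool_rot: [3.135, 0.207, -0.001]
ft_force: [-0.0, 0.0, 0.3]
grip_width: 0.255
```

Call:
servo_tool([
  {"travel":[0.001,0,0],"angular":[0,0,0]},
  {"travel":[0.001,0,0],"angular":[0,0,0]},
])

```text
time: 14.4
position: [0.6428, 0.0484, 0.0197]
tool_rot: [3.135, 0.207, 0.0]
ft_force: [0.3, 0.2, 0.3]
grip_width: 0.253
```

```bash
python3 - <<'E'
from h import *
where()
E
```

```text
t 14.40 pos [0.6428 0.0484 0.0197] stop [-0.0722 -0.0375] yaw rel 0.0003 tilt [ 0.0002 -0.0001] F [0.27 0.18 0.33] w 0.253 q [ 0.26  0.54 -0.48  1.66  0.29  1.01 -1.76]
```

Call:
servo_tool([
  {"travel":[0.001,0,0],"angular":[0,0,0]},
  {"travel":[0.001,0,0],"angular":[0,0,0]},
])

```text
time: 14.6
position: [0.6432, 0.0484, 0.0194]
tool_rot: [3.134, 0.207, -0.005]
ft_force: [-5.8, -1.3, 4.6]
grip_width: 0.249
```

Call:
servo_tool([
  {"travel":[0.001,0,0],"angular":[0,0,0]},
  {"travel":[0,0,0],"angular":[0,0,0]},
])

```text
time: 14.8
position: [0.6432, 0.0485, 0.0192]
tool_rot: [3.134, 0.207, -0.009]
ft_force: [-7.6, -0.5, 5.3]
grip_width: 0.254
```

```bash
python3 - <<'E'
from h import *
where()
E
```

```text
t 14.80 pos [0.6432 0.0485 0.0192] stop [-0.0718 -0.0375] yaw rel 0.0004 tilt [-0.0055 -0.0013] F [-7.64 -0.53  5.3 ] w 0.254 q [ 0.26  0.54 -0.48  1.66  0.29  1.02 -1.76]
```

Call:
servo_tool([
  {"travel":[-0.008,0,0],"angular":[0,0,0]},
  {"travel":[-0.012,0,0],"angular":[0,0,0]},
  {"travel":[0,0,-0.03],"angular":[0,0,0]},
  {"travel":[0,0,-0.04],"angular":[0,0,0]},
  {"travel":[0,0,-0.05],"angular":[0,0,0]},
])

```text
time: 15.3
position: [0.6245, 0.0459, 0.1391]
tool_rot: [-3.135, -0.207, 0.004]
ft_force: [0.4, 0.2, -0.5]
grip_width: 0.252
```

Call:
servo_tool([
  {"travel":[0,0.01,-0.04],"angular":[0,0,0]},
  {"travel":[-0.03,0.03,-0.02],"angular":[0,0,0]},
  {"travel":[-0.03,0.04,0],"angular":[0,0,0]},
  {"travel":[0,0,0],"angular":[0,0,0]},
  {"travel":[0,0,0],"angular":[0,0,0]},
])

```text
time: 15.8
position: [0.5766, -0.0429, 0.1999]
tool_rot: [3.134, 0.201, 0.002]
ft_force: [0.2, 1.0, -0.2]
grip_width: 0.254
```

```bash
python3 look.py wrist13 215; python3 - <<'E'
from h import *
a=ctrl.get_image('scene')[:,:,::-1]; b=ctrl.get_image('top')[:,:,::-1]; w=cv2.imread('pics/wrist13.png')
cv2.imwrite('pics/scene13.png',a); cv2.imwrite('pics/top13.png',b)
cv2.imwrite('pics/c13.png',np.hstack([cv2.resize(a[110:290,130:370],(400,300)),cv2.resize(w,(400,300))]))
E
```

```text
t 15.80 pos [ 0.5766 -0.0429  0.1999] stop [-0.1498 -0.1194] yaw rel -0.0034 tilt [ 0.0016 -0.001 ] F [ 0.24  1.02 -0.16] w 0.254 q [ 0.47  0.22 -0.51  1.67  0.11  1.28 -1.5 ]
[[123.0, 12.0], [206.0, 12.0], [206.0, 82.0], [123.0, 82.0]]
[[-0.0009 -0.0028]
 [-0.0016 -0.0763]
 [-0.0609 -0.074 ]
 [-0.0602  0.0029]] [-0.03089633 -0.03754413]
```

View pics/c13.png

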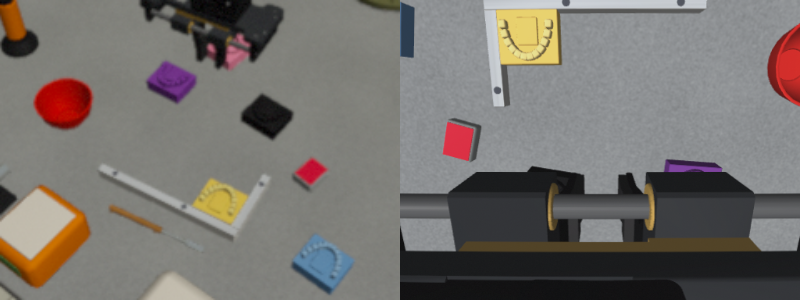

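View pics/top13.png

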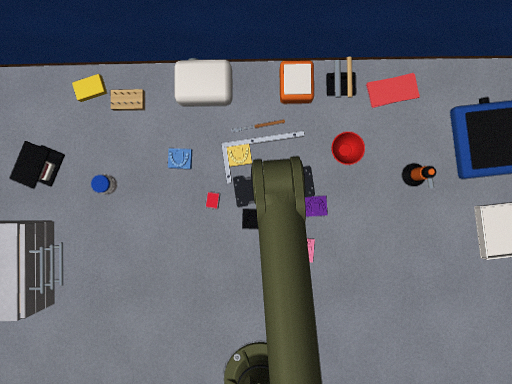

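```bash
python3 - <<'E'
import cv2,numpy as np
w=cv2.imread('pics/wrist13.png')[0:140,100:240]; v=cv2.imread('pics/wrist12.png')[35:175,170:310]; s=cv2.imread('pics/scene13.png')[205:265,225:305]
f=lambda a,h=395:cv2.resize(a,(395,h),interpolation=cv2.INTER_CUBIC)
cv2.imwrite('pics/z13.png',np.hstack([f(w),f(v)])); cv2.imwrite('pics/z13s.png',cv2.resize(s,None,fx=9,fy=9,interpolation=cv2.INTER_CUBIC))
E
```

```text
(no output)
```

View pics/z13.png

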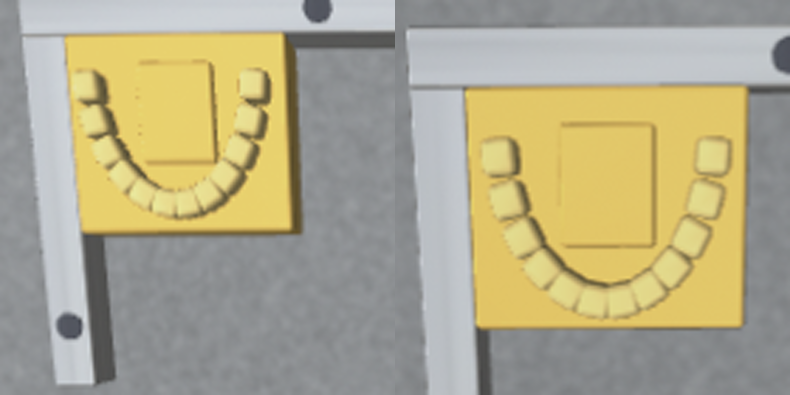

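View pics/z13s.png

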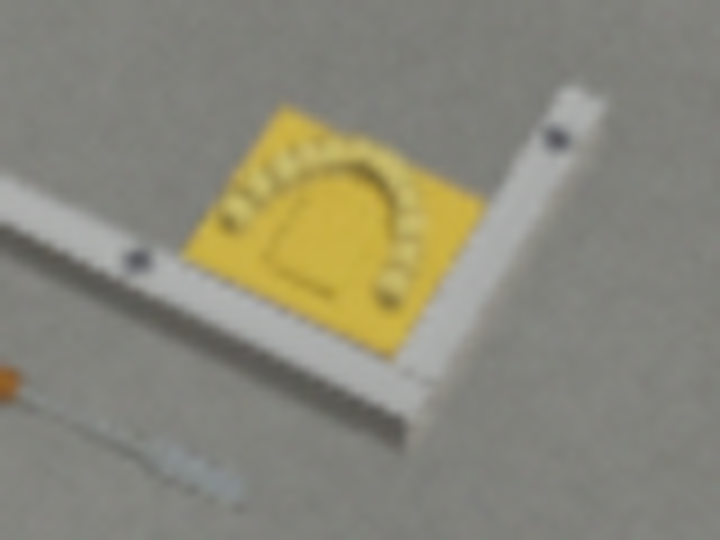

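```bash
python3 - <<'E'
from h import *
where(); print(ctrl.close_job())
E
```

```text
t 15.95 pos [ 0.5772 -0.0394  0.1994] stop [-0.1488 -0.1159] yaw rel 0.0024 tilt [0.0005 0.0008] F [-0.41  0.09 -0.34] w 0.251 q [ 0.47  0.23 -0.51  1.67  0.11  1.28 -1.5 ]
the job is handed in; nothing more can be done
None
```

The yellow cast is seated in the corner of the stop, heel flush on the long bar and side flush on the short bar. I handed the job in at 15.95 s.

**What I did:**
- I pushed the cast with the two fingertips set slightly apart. The first push went from behind, which squared it up and brought it to the long bar.
- The second push went from its right side, along the long bar to the short bar.
- Last, I pressed it lightly from behind again, then lifted the hand clear to about 0.2 m above the bench.
- The cast was never between the fingers, lifted or tipped. The highest force I read was about 9 N.

**Last checks:**
- **Heel:** the last press met firm contact at the same tool position as the first time the heel reached the bar (-71.8 mm), so it stayed seated during the sideways push.
- **Side:** I did not press again toward the short bar afterwards. The final wrist and scene pictures show no gap at either bar.
- **Measured position:** two wrist views just before the last press put the cast centre at about (-30, -36.5) mm, against a target of (-30, -35). The final oblique view gave (-31, -37.5) mm. I took that 1–2.5 mm as measuring error, because part of the cast's side wall was counted in that view.
- **Other objects:** the blue cast, bowl, knife, tin, torch and jar look unmoved in the last top view, judged by eye. The arm hid part of the black and pink look-alikes there, but the scene picture shows both apparently unmoved.

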